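# Bring a honey jar down the gravity rack without a knock

## Task

Press the gate's black tab all the way down so the amber honey jar rolls down the wire rack, and let it run untouched until it is past the rack's middle frame. Then bring the closed fingers against its downhill side while running along in front of it, slow hand and jar down together over at least five centimetres to a standstill short of the foot stop, and hold it still there for two seconds. Finally ease it down until it lies quietly against the wooden foot stop, still on its rails, and take the hand away; never grip or bump the glass, and leave the other things on the shelf where they are.

Things in the scene. Friction and masses are not known exactly. Their poses are not given: they have to be found in the camera images.
- rack: fixed jar rack, 610 mm long: two round steel rails (10 mm thick, 44 mm apart) on three wooden frames. Origin on the table under the middle frame; z up, +y along the lane DOWNHILL, x across it (lane centre 0). Rails' top line is 55 + 0.060*(270 - y) mm above the origin (y in mm). Side wires at x = +-41.5 mm, 14 mm above the rails' top; back stop at y = -270, 21 mm above
- lane_mid (a point): point on the lane's centre line at the middle frame, level with the rails' top (rack y = 0). All frames (y = -265, 0, 330 mm) rise 16 mm above the rails' top, 124 mm wide over their posts. Fingertips kept 22 mm above the rails pass over frames, wires and foot stop and meet the jar near its middle height
- foot_stop: low wooden stop across the lane at the rack's foot, 64 mm wide, 12 mm thick, rising 12 mm above the rails; origin on the rails' top line at its uphill face (rack y = 300 mm), axes as the rack. A jar lying against it has its centre 24 mm uphill of this face (rack y = 276 mm)
- gate: fixed steel guide of the gate beside the rack, 0.20 m uphill of the middle frame; origin on the table under the gate's plate in the middle of the lane; axes as the rack
- gate_bar (a joint): travel of the gate bar, m: 0 = up, its 22 mm wide plate stands 14 mm above the rails and holds the jar back; 0.022 = fully down, 8 mm below the rails, the jar is free (it starts to roll at about 0.012). Friction 4 N, damping 8 N s/m: it stays where it is left
- gate_tab (a point): centre of the top of the gate's black push tab, 36 x 36 mm, on the rack's -x side, 90 mm from the lane centre; gate up, it is 45 mm above the rails' top; it moves 22 mm straight down
- jar: amber honey jar, steel cap, full, lying across the lane: cylinder 64 mm in diameter, 68 mm long, 0.45 kg (varies by a quarter). Origin at its centre, x along its axis. It rolls with some drag (time constant 0.5 s): past the middle frame 1.2 to 1.4 s after release at 0.2 to 0.3 m/s, soon near its top speed. Bears at most 8 N from the hand, 6 N from the stop; 0.3 N holds it on the slope
- sippy_cup: purple sippy cup with flip-top lid, 74 mm wide, 108 mm tall; origin centre of underside; bystander, to be left alone
- pot_lid: small steel pot lid lying knob up, 144 mm wide, 40 mm tall over the knob; origin centre of underside; bystander, to be left alone
- spatula: bamboo spatula lying flat, 260 mm long; origin under its middle, x along it; bystander, to be left alone
- glass_jar: empty open glass jar standing, 72 mm wide, 100 mm tall; origin centre of underside; bystander, to be left alone
- pill_organiser: round green pill organiser, 90 mm wide, 25 mm tall; origin centre of underside; bystander, to be left alone
- milk_tin: tin standing, 74 mm wide, 80 mm tall; origin centre of underside; bystander, to be left alone
- mug: white mug, 80 mm wide, 90 mm tall; origin centre of underside; bystander, to be left alone
Not all that is in view belongs to the job. Of the things shaped like the jar, the amber one is meant.

How it is judged (in metres and radians):
On the way, in this order (a step that is already met when the one before it is completed fails the run):
1. the gate is pressed fully down (value of joint gate_bar above 0.016 m), for 0.1 s.
2. the jar rolls free, untouched, past the middle frame (y of jar in the frame of rack between 0 and 0.08 m and linear speed of jar above 0.16 m/s and not (contact force between jar and the fingers above 0.05 N or contact force between jar and the arm above 0.05 N)), for 0.03 s.
3. the jar is slowed down gradually, not stopped dead (y of jar in the frame of rack above 0 m and linear speed of jar between 0.05 and 0.15 m/s), for 0.1 s.
4. the jar is stopped and kept still between the middle frame and the foot stop (y of jar in the frame of rack between 0 and 0.255 m and linear speed of jar below 0.04 m/s and z of jar in the frame of rack above 0.077 m), for 1.5 s.
At the end, for the whole second after the job is handed in: the gate is down (over 16 mm); the jar lies still on the rails (under 0.02 m/s), across the lane within 0.15 rad, its centre within 12 mm of 24 mm uphill of the foot stop's face (y of jar in the frame of rack between 0.264 and 0.289 m and x of jar in the frame of rack between -0.012 and 0.012 m and z of jar in the frame of rack between 0.077 and 0.097 m and linear speed of jar below 0.02 m/s and angle between the x axis of jar and the x axis of rack, either way round below 0.15 rad and value of joint gate_bar above 0.016 m); the robot touches nothing.
It fails at once if the hand touches the jar before it has passed the middle frame ((contact force between jar and the fingers above 0.2 N or contact force between jar and the arm above 0.2 N) and y of jar in the frame of rack below -0.01 m).
It fails at once if the hand knocks or squeezes the jar (over 8 N) (contact force between jar and the fingers above 8 N or contact force between jar and the arm above 8 N).
It fails at once if the jar slams into the foot stop (over 6 N) (contact force between jar and foot_stop above 6 N).
It fails at once if the jar leaves the rails (z of jar in the frame of rack below 0.072 m or z of jar in the frame of rack above 0.15 m).
It fails at once if a bystander is moved (over 20 mm) (distance of any of sippy_cup, pot_lid, spatula, glass_jar, pill_organiser, milk_tin, mug from where it was at the start of the episode above 0.02 m).
It also fails if it takes over 48 s, if anything falls off the work surface, if the arm or the gripper's body presses on something with over 40 N, if the wrist force passes 120 N, or if a joint passes its speed limit or range.

## Robot

A 6-joint arm with a two-finger parallel gripper is mounted at the origin on the work surface. World frame = base frame: x ahead of the robot, y to its left, z up, the work surface at z = 0. Lengths are in m, angles in degrees, forces in N, time in s.
With the tool pointing down it reaches from about 0.35 to 0.875 m from the base axis. Payload 4.2 kg.
Tool frame: the origin (TCP) lies on the mounting face of the last link; the fingertips stand 182 mm ahead of it and the grasp point (between the pads) lies 164 mm ahead of it (r.tcp_to_grasp is the distance from the TCP to the grasp point, in m); z points along the fingers, y is the line along which they close (so a half turn about z gives the same grasp; the last joint's range is limited). The gripper opens to 87 mm and grips with 3 to 60 N. Pads are 19 mm wide; open, the fingers measure 117 mm over their backs; the gripper's body (75 mm by 190 mm) begins 51 mm behind the grasp point.
Start: joints at [83.514, 22.042, 0.453, 0, -68.411, -14.817], TCP at [0.227, 0.582, 0.405] pointing down, gripper open.
Joint ranges: [-179.83, 179.83], [-69.29, 118.12], [-61.27, 80.66], [-181.25, 117.63], [-171.15, -9.14], [-177.46, 177.46]. Speed limits (degrees/s): [159.86, 159.86, 180, 180, 180, 180].

## Interface

Orientations are given as a 3x3 rotation matrix whose columns are the frame's x, y, z axes.
In Python, from station import sense, eyes, r gives the robot as it stands.
- The arm moves only by the tool jog_arm, never from a script. Its argument "increments" is a list of rows, each a list of 4 numbers: the shift along the tool's x, y, z normalised to -1 to 1, where 1 is 0.02 m, then the turn about the tool's z normalised to -1 to 1, where 1 is 0.08 rad. A call has 1 to 10 rows; each row shifts and turns the commanded pose from where the row before left it, along the tool's axes as they then stand; what a row does not reach is not made up. A row lasts 1/10 s, in which the tool goes at most 50 mm and 8.59 degrees, less where a joint would pass 70% of its speed; a pose out of reach is approached as far as the arm can. A call with a number of a shift or a turn outside -1 to 1 is refused whole. A call with a gripper value outside its range is refused whole. "grip" is the finger opening in mm, from 0 to 87, set as the call begins (left out, the last holds). The fingers move at their own pace and stop on an object; the grip force is fixed at half the most. Time passes only in rows, so rows that do not move let the fingers close. It gives the time, the measured TCP pose, the force, the opening and the grip force at its end, in the units of the state.
- sense(): the state, without advancing time (a new reading comes with each control period).
- eyes.capture(name): name is "scene" or "top" or "wrist"; returns the picture (480x640x3 uint8, blue, green, red); there is no depth.
- eyes.get_calibration(name): a dict with "camera_matrix" (3x3 intrinsics, pixels), "R" (3x3) and "t" (3): a world point X has camera coordinates R X + t; the wrist camera has in their place "T_tool_cam" (4x4, takes a point from camera to tool coordinates, whose origin is the TCP and whose axes are the flange's). Camera axes: x right, y down, z forward; pixel columns grow to the right and rows downward; lengths in m; the calibration is good to about 2 mm. A picture is of the moment at which its call begins: read the wrist's pose just before it. get_calibration takes no time and is no camera call.
- r.finish_job(): hands the job in; it is judged then, once.
Trained networks look in the newest picture that a camera, given by its name, has taken for a name from the list of things; names that differ only in an ending like _2 or _b are one class to them, and where a whole thing is asked for, a point or a joint stands for the part that bears it (a point fixed in the world has none). Each returns a list of dicts, best first, with "conf" (0 to 1); they miss things now and then, are a little off and sometimes report something else, mostly with a low value. They report only what shows in the picture. A call takes as long as a camera call. They do not tell look-alikes from the thing itself.
- eyes.spot_in(camera, name): "centre" ([x, y, z] in m, in world coordinates, good to about 4 mm: the middle of the surface that is visible of it).
- eyes.outline_of(camera, name): "mask" (480x640 bool, what is visible of it).
The state is a dict: "time_s": time; "joints": joint angles; "joint_velocities": joint speeds; "effort": joint torques, N m; "tcp_pos": TCP position; "ee_rot": TCP orientation; "wrist_force": force on the tool from outside, world axes, zero at the start; "moment": the same for the moment, N m; "gripper_width": opening from 0.0 (shut) to 1.0 (fully open); "gripper_force": force on a finger pad.
Only numpy, scipy, OpenCV 4.12 (cv2) and the standard library are available. Lean on these libraries where they do the work, as an engineer would, in place of code of your own. Each camera call takes 0.05 s, during which the arm holds its last target. There are 200 camera calls.

## Working session

There is one attempt and no reset: what is moved stays moved. The work goes in short steps, Python scripts to look and compute and a tool call to move; the robot and the scene stay as the last step left them, time stands still between calls to the robot, and variables do not carry over. Pictures are saved under pics/ and viewed, at most 10 in all, crops included, and the job is handed in when it is done.

Besides the shell and the picture viewer there is one more tool, called as a command line: name --pt "numbers of a row" for each row, then --argument value for the rest. jog_arm: Moves the arm, as the interface text tells. Its arguments: {"type":"object","properties":{"increments":{"type":"array"},"grip":{"type":"number"}},"required":["increments"]}

```bash
mkdir -p pics; ls
cat > m1.py <<'E'
from station import sense, eyes, r
import cv2, numpy as np
for c in ("scene","top"):
    cv2.imwrite(f"pics/{c}1.png", eyes.capture(c))
    k=eyes.get_calibration(c); print(c,np.round(k["camera_matrix"],1).tolist(),np.round(k["R"],4).tolist(),np.round(k["t"],4).tolist())
for c in ("scene","top"):
    for n in ("jar","rack","gate","gate_tab","foot_stop","sippy_cup","glass_jar","milk_tin","mug","pot_lid"):
        print(c,n,[(np.round(d["centre"],3).tolist(),round(d["conf"],2)) for d in eyes.spot_in(c,n)][:4])
s=sense(); print(s["time_s"],s["tcp_pos"],s["ee_rot"],s["wrist_force"])
E
python3 m1.py
```

```text
pics
scene [[466.1, 0.0, 315.5], [0.0, 466.1, 236.2], [0.0, 0.0, 1.0]] [[0.9089, 0.417, 0.0], [0.3157, -0.6881, -0.6534], [-0.2725, 0.5939, -0.757]] [-0.5057, -0.1156, 1.4167]
top [[466.2, 0.0, 312.3], [0.0, 466.2, 237.9], [0.0, 0.0, 1.0]] [[0.0047, -1.0, -0.0014], [-0.9879, -0.0044, -0.1548], [0.1548, 0.0021, -0.9879]] [-0.0289, 0.5742, 1.0683]
scene jar [([0.452, -0.415, 0.055], 0.94), ([0.715, -0.289, 0.057], 0.94), ([0.517, -0.263, 0.135], 0.66), ([0.505, -0.523, 0.056], 0.62)]
scene rack [([0.541, -0.039, 0.066], 0.77), ([0.338, -0.277, 0.027], 0.39)]
scene gate [([0.43, -0.22, 0.091], 0.98)]
scene gate_tab [([0.426, -0.22, 0.128], 0.68), ([0.321, 0.104, 0.007], 0.49)]
scene foot_stop [([0.578, 0.272, 0.054], 0.65)]
scene sippy_cup [([0.774, -0.151, 0.097], 0.8)]
scene glass_jar [([0.768, 0.18, 0.07], 0.56)]
scene milk_tin [([0.586, 0.442, 0.063], 0.61)]
scene mug [([0.657, -0.446, 0.042], 0.77)]
scene pot_lid [([0.802, -0.001, 0.012], 0.75), ([0.544, -0.041, 0.068], 0.36)]
top jar [([0.49, -0.505, 0.059], 0.96), ([0.704, -0.267, 0.058], 0.93), ([0.378, -0.066, 0.061], 0.89), ([0.511, -0.246, 0.147], 0.73)]
top rack [([0.543, 0.007, 0.072], 0.68)]
top gate [([0.426, -0.216, 0.128], 0.66)]
top gate_tab [([0.43, -0.219, 0.131], 0.71)]
top foot_stop [([0.574, 0.272, 0.068], 0.79)]
top sippy_cup [([0.756, -0.127, 0.098], 0.66)]
top glass_jar [([0.778, 0.199, 0.062], 0.64), ([0.433, -0.218, 0.13], 0.36), ([0.578, 0.453, 0.081], 0.17)]
top milk_tin []
top mug [([0.662, -0.458, 0.046], 0.77)]
top pot_lid [([0.79, 0.01, 0.007], 0.64)]
1.1 [0.22700924 0.5822966  0.40474804] [[ 9.31700184e-01 -3.63228258e-01  1.54841468e-05]
 [-3.63228258e-01 -9.31700184e-01  4.44902591e-06]
 [ 1.28105705e-05 -9.76943792e-06 -1.00000000e+00]] [ 0.08357575  0.80952666 -0.77200667]
```

View pics/scene1.png

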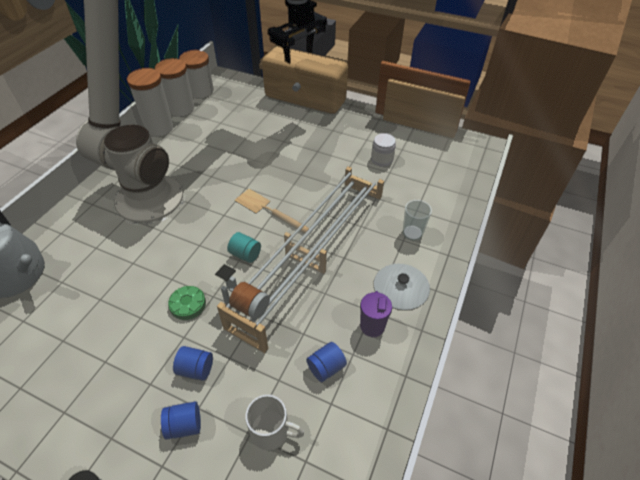

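View pics/top1.png

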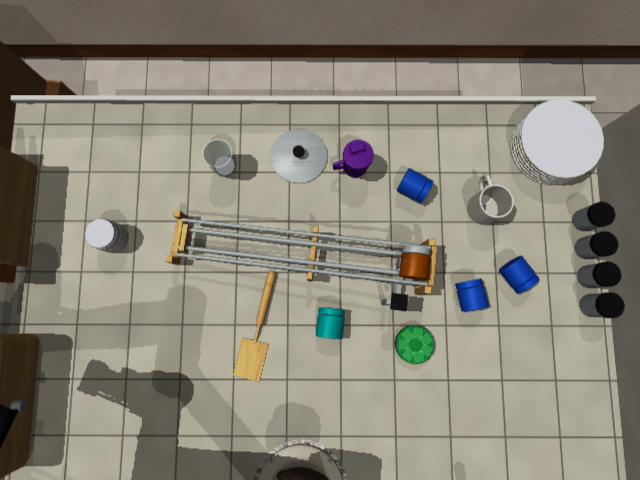

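Look-alikes in the scene picture are blue jars at (193,363), (181,420) and (326,361), and a teal one at (244,247). The amber jar is on the rack at (250,298), or (415,262) in the top view. The black tab is at (226,271) in scene and (399,302) in top. Next I'll fit the rack pose and check it with an overlay.

```bash
cat > h.py <<'E'
from station import sense, eyes, r
import cv2, numpy as np
from scipy.optimize import least_squares
def T(p,X):  # rack(m)->world, p=x0,y0,yaw
    c,s=np.cos(p[2]),np.sin(p[2]); X=np.atleast_2d(X)
    return np.c_[p[0]+c*X[:,0]-s*X[:,1], p[1]+s*X[:,0]+c*X[:,1], X[:,2]]
def proj(cam,W):
    k=eyes.get_calibration(cam); q=W@np.array(k["R"]).T+np.array(k["t"]); u=q@np.array(k["camera_matrix"]).T
    return u[:,:2]/u[:,2:]
rz=lambda y:.055+.06*(.27-y)
def lines():
    L=[]
    for x in(-.022,.022): L.append([(x,-.27,rz(-.27)),(x,.33,rz(.33))])
    for x in(-.0415,.0415): L.append([(x,-.265,rz(-.265)+.014),(x,.33,rz(.33)+.014)])
    for y in(-.265,0,.33): L.append([(-.062,y,rz(y)+.016),(.062,y,rz(y)+.016)])
    L.append([(-.032,.3,rz(.3)+.012),(.032,.3,rz(.3)+.012)])
    z=rz(-.2)+.045; q=[(-.108,-.218,z),(-.072,-.218,z),(-.072,-.182,z),(-.108,-.182,z)]
    L+=[[q[i],q[(i+1)%4]] for i in range(4)]
    return L
def overlay(cam,img,p,box,s):
    x0,y0,x1,y1=box; o=cv2.resize(img[y0:y1,x0:x1],None,fx=s,fy=s,interpolation=cv2.INTER_CUBIC); raw=o.copy()
    for a in lines():
        u=((proj(cam,T(p,a))-[x0-.5,y0-.5])*s).astype(int); cv2.line(o,tuple(map(int,u[0])),tuple(map(int,u[1])),(0,255,0) ,1)
    return raw,o
E
cat > m2.py <<'E'
from h import *
obs=[]
for c in("scene","top"):
    for n,X in(("gate_tab",(-.09,-.2,rz(-.2)+.045)),("foot_stop",(0,.304,rz(.3)+.008))):
        eyes.capture(c)
        for d in eyes.outline_of(c,n)[:1]:
            m=np.argwhere(d["mask"]); print(c,n,d["conf"],m.mean(0)[::-1],len(m)); obs.append((c,X,m.mean(0)[::-1]))
f=lambda p:np.concatenate([(proj(c,T(p,X))[0]-u) for c,X,u in obs])
s=least_squares(f,[.54,0,-.115],loss="soft_l1"); print(s.x,np.round(s.fun,1)); p=s.x; np.save("p.npy",p)
a,b=overlay("top",cv2.imread("pics/top1.png"),p,(160,200,450,310),2.75); cv2.imwrite("pics/ov_top.png",np.vstack([a,b])[:600])
a,b=overlay("scene",cv2.imread("pics/scene1.png"),p,(200,160,400,360),2); 
a,b=overlay("scene",cv2.imread("pics/scene1.png"),p,(205,160,395,355),3); cv2.imwrite("pics/ov_scene.png",b)
E
python3 m2.py
```

```text
scene gate_tab 0.65 [225.5033557  275.38590604] 298
scene foot_stop 0.74 [359.08450704 182.89201878] 213
top gate_tab 0.92 [398.43209877 295.82716049] 324
top foot_stop 0.7 [184.67464115 237.        ] 209
[ 0.54304499 -0.02914588 -0.09822172] [ 1.8 -0.6  0.1 -1.8  2.8  0.6  0.3 -0.1]
```

View pics/ov_top.png

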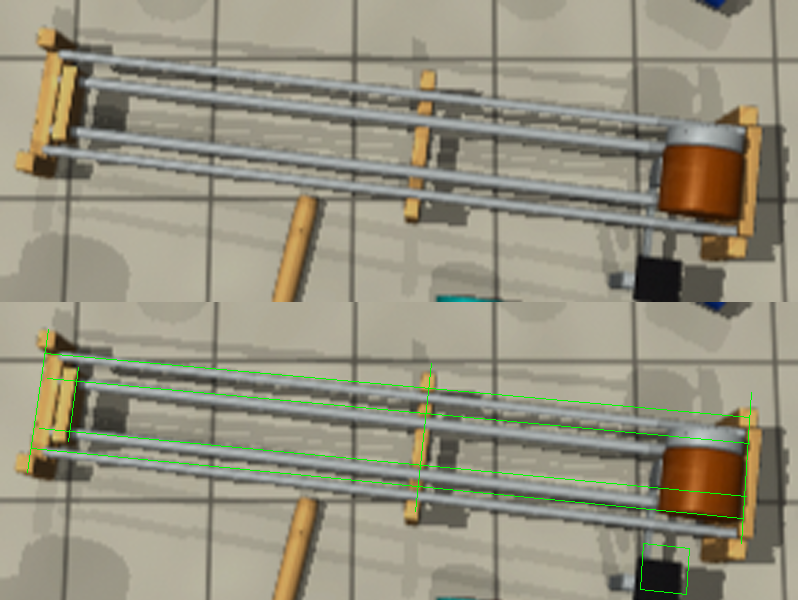

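View pics/ov_scene.png

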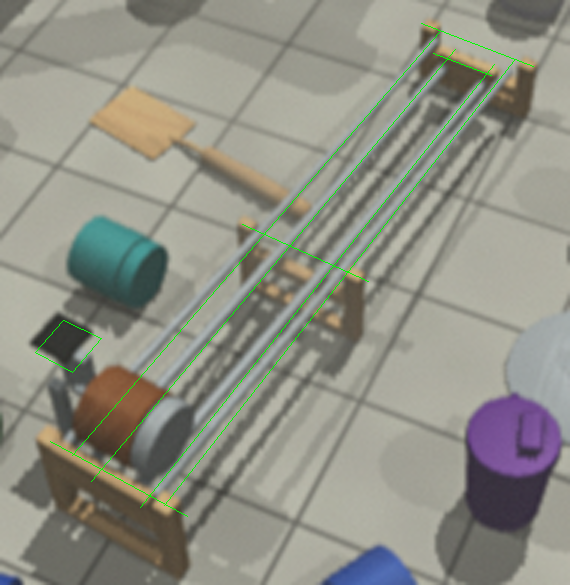

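```bash
cat > m3.py <<'E'
from h import *
P=[(0,.33,rz(.33)+.016),(0,0,rz(0)+.016),(0,-.265,rz(-.265)+.016),(-.09,-.2,rz(-.2)+.045)]
top=np.array([(37.5,100),(420,145.5),(742.5,180),(658,280)])/2.75+[159.7,199.7]
sc=np.array([(478,45),(300,248.5),(113.5,467.5),(62,338)])/3+[204.7,159.7]
f=lambda p:np.r_[(proj("top",T(p,P))-top).ravel(),(proj("scene",T(p,P))-sc).ravel()]
s=least_squares(f,[.54,0,-.115],loss="soft_l1"); p=s.x; print(p,np.degrees(p[2]),np.round(s.fun.reshape(-1,2),1).tolist()); np.save("p.npy",p)
a,b=overlay("top",cv2.imread("pics/top1.png"),p,(160,200,450,310),2.75)
a2,b2=overlay("scene",cv2.imread("pics/scene1.png"),p,(200,225,345,335),2.7); cv2.imwrite("pics/ov2.png",np.vstack([b,cv2.copyMakeBorder(b2,0,0,0,b.shape[1]-b2.shape[1],cv2.BORDER_CONSTANT)])[:600])
print(T(p,[(-.09,-.2,rz(-.2)+.045),(0,-.23,rz(-.23)+.032),(0,.1,0),(0,.306,rz(.306)+.012)]).round(4).tolist())
# jar fix in initial images
for c in("scene","top"):
    h=cv2.cvtColor(cv2.imread(f"pics/{c}1.png"),cv2.COLOR_BGR2HSV); m=cv2.inRange(h,(3,150,50),(16,255,255)); m[:,:int(p[0]*0)+200]=0
    n,l,st,ce=cv2.connectedComponentsWithStats(m); i=1+st[1:,4].argmax(); print(c,st[i],ce[i], proj(c,T(p,[(-.01,y,rz(y)+.032) for y in(-.24,-.23,-.22)])).round(1).tolist())
E
python3 m3.py
```

```text
[ 0.53673136 -0.02642557 -0.11663456] -6.682668142096128 [[-0.9, -0.6], [-0.1, -1.3], [0.1, -0.6], [0.2, -0.5], [-0.6, -0.7], [-0.5, -0.4], [-2.5, 0.4], [-0.6, -0.6]]
[[0.4241, -0.2146, 0.1282], [0.51, -0.2549, 0.117], [0.5484, 0.0729, 0.0], [0.5723, 0.2775, 0.0648]]
scene [385  64   1   1   1] [385.  64.] [[242.5, 302.2], [245.3, 299.1], [248.0, 296.0]]
top [400 253  31  29 738] [414.96883469 265.74932249] [[419.7, 267.0], [415.1, 266.5], [410.6, 266.0]]
```

View pics/ov2.png

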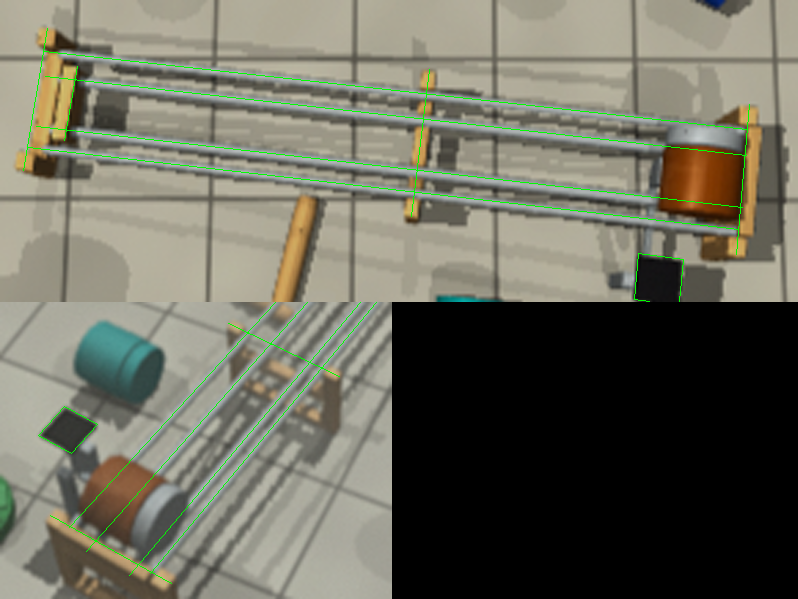

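jog_arm --pt "0 0 0 0.947" --pt "0 0 0 0.947" --pt "0 0 0 0.947" --pt "0 0 0 0.947" --pt "0 0 0 0.947" --pt "0 0 0 0.947" --pt "0 0 0 0.947" --grip 0

```text
time_s: 2.2
tcp_pos: [0.227, 0.5823, 0.4048]
ee_rot: [[0.618, -0.787, 0.0], [-0.787, -0.618, -0.0], [0.0, 0.0, -1.0]]
wrist_force: [-0.4, 0.1, -0.0]
gripper_width: 0.447
gripper_force: 0.0
```

```bash
cat >> h.py <<'E'
P=np.load("p.npy")
def toolrack():
    s=sense(); W=np.array(s["tcp_pos"]); R=np.array(s["ee_rot"]); tip=W+R[:,2]*.182
    c,n=np.cos(P[2]),np.sin(P[2]); M=np.array([[c,-n,0],[n,c,0],[0,0,1]]); rk=M.T@(tip-[P[0],P[1],0]); return s,R,M,rk
def go(target): # rack-frame tip target (m, z abs) -> tool units
    s,R,M,rk=toolrack(); d=R.T@M@(np.array(target)-rk)/.02
    print("t",round(s["time_s"],2),"tip rack mm",(rk*1e3).round(1),"x-ax ang",np.degrees(np.arctan2(R[1,0],R[0,0])).round(2),"F",np.round(s["wrist_force"],2),"w",s["gripper_width"],"| units",d.round(2)); return d
E
python3 -c "
from h import *
go((-.082,-.192,.2))
print(eyes.get_calibration('wrist')['T_tool_cam'])
h=cv2.cvtColor(cv2.imread('pics/scene1.png'),cv2.COLOR_BGR2HSV)
print(h[280:312:6,235:262:5].tolist())"
```

```text
t 2.2 tip rack mm [-378.4  568.5  222.8] x-ax ang -51.86 F [-0.39  0.11 -0.01] w 0.44700899832937135 | units [37.42 16.29  1.14]
[[-1.04372222e-04 -9.69328969e-01 -2.45766837e-01  6.78591333e-02]
 [ 9.99999979e-01 -5.78854113e-05 -1.96373988e-04  3.89558507e-04]
 [ 1.76124681e-04 -2.45766852e-01  9.69328955e-01  1.99665459e-02]
 [ 0.00000000e+00  0.00000000e+00  0.00000000e+00  1.00000000e+00]]
[[[42, 13, 98], [30, 19, 174], [30, 20, 164], [66, 7, 176], [28, 19, 159], [26, 21, 169]], [[11, 66, 93], [12, 144, 138], [12, 143, 134], [12, 143, 125], [21, 27, 159], [86, 11, 162]], [[12, 137, 121], [13, 131, 142], [12, 139, 141], [12, 142, 142], [12, 141, 136], [14, 23, 121]], [[13, 120, 102], [12, 133, 111], [12, 138, 120], [12, 138, 135], [94, 12, 166], [85, 9, 177]], [[13, 105, 78], [12, 110, 90], [12, 129, 95], [14, 28, 99], [90, 10, 152], [75, 7, 75]], [[30, 16, 129], [12, 84, 67], [13, 101, 78], [90, 8, 101], [70, 9, 83], [50, 10, 78]]]
```

jog_arm --pt "1 0.43 0 0" --pt "1 0.43 0 0" --pt "1 0.43 0 0" --pt "1 0.43 0 0" --pt "1 0.43 0 0" --pt "1 0.43 0 0" --pt "1 0.43 0 0" --pt "1 0.43 0 0" --pt "1 0.43 0 0" --pt "1 0.43 0 0"

```text
time_s: 3.2
tcp_pos: [0.2837, 0.371, 0.4049]
ee_rot: [[0.62, -0.785, 0.0], [-0.785, -0.62, 0.0], [-0.0, -0.0, -1.0]]
wrist_force: [0.0, 0.6, 0.4]
gripper_width: 0.003
gripper_force: 0.0
```

jog_arm --pt "1 0.43 0 0" --pt "1 0.43 0 0" --pt "1 0.43 0 0" --pt "1 0.43 0 0" --pt "1 0.43 0 0" --pt "1 0.43 0 0" --pt "1 0.43 0 0" --pt "1 0.43 0 0" --pt "1 0.43 0 0" --pt "1 0.43 0 0"

```text
time_s: 4.2
tcp_pos: [0.3401, 0.1601, 0.4049]
ee_rot: [[0.62, -0.785, 0.0], [-0.785, -0.62, 0.0], [-0.0, -0.0, -1.0]]
wrist_force: [1.1, -0.5, 0.3]
gripper_width: 0.005
gripper_force: 0.0
```

jog_arm --pt "1 0.43 0 0" --pt "1 0.43 0 0" --pt "1 0.43 0 0" --pt "1 0.43 0 0" --pt "1 0.43 0 0" --pt "1 0.43 0 0" --pt "1 0.43 0 0" --pt "1 0.43 0 0" --pt "1 0.43 0 0" --pt "1 0.43 0 0"

```text
time_s: 5.2
tcp_pos: [0.3962, -0.05, 0.4049]
ee_rot: [[0.62, -0.785, 0.0], [-0.785, -0.62, 0.0], [0.0, -0.0, -1.0]]
wrist_force: [0.0, 0.3, 0.4]
gripper_width: 0.006
gripper_force: 0.0
```

jog_arm --pt "1 0.43 0.2 0" --pt "1 0.43 0.2 0" --pt "1 0.43 0.2 0" --pt "1 0.43 0.2 0" --pt "1 0.43 0.2 0" --pt "0.8 0.43 0.1 0" --pt "0.6 0.43 0 0" --pt "0.5 0.3 0 0" --pt "0.3 0.2 0 0" --pt "0 0 0 0"

```text
time_s: 6.2
tcp_pos: [0.4306, -0.2056, 0.3828]
ee_rot: [[0.619, -0.785, 0.0], [-0.785, -0.619, -0.0], [0.0, -0.0, -1.0]]
wrist_force: [-0.4, 0.5, 0.3]
gripper_width: 0.004
gripper_force: 0.0
```

```bash
cat >> h.py <<'E'
def track(name=None):
    t=sense()["time_s"]; im=eyes.capture("scene")
    if name: cv2.imwrite(name,im)
    m=cv2.inRange(cv2.cvtColor(im,cv2.COLOR_BGR2HSV),(9,85,50),(15,200,220))
    ys=np.arange(-.26,.30,.002); c=proj("scene",T(P,[(-.009,y,rz(y)+.035) for y in ys]))
    b=np.zeros_like(m)
    cv2.polylines(b,[c.astype(np.int32)],False,255,22); m=cv2.morphologyEx(m&b,cv2.MORPH_OPEN,np.ones((3,3)))
    n,l,st,ce=cv2.connectedComponentsWithStats(m); i=1+st[1:,4].argmax(); d=((c-ce[i])**2).sum(1)
    print("jar y mm",round(ys[d.argmin()]*1e3),"off px",round(d.min()**.5,1),"area",st[i,4],"box",st[i,:4],"t",round(t,2))
E
python3 -c "
from h import *
track('pics/s2.png'); go((-.082,-.192,.135))
T_=eyes.get_calibration('wrist')
im=eyes.capture('wrist');cv2.imwrite('pics/w1.png',im)"
```

```text
jar y mm -230 off px 2.5 area 513 box [230 283  29  31] t 6.2
t 6.25 tip rack mm [ -84.6 -189.9  200.8] x-ax ang -51.73 F [-0.94  0.55  0.63] w 0.0036569911090759957 | units [ 0.17 -0.02  3.29]
```

jog_arm --pt "0.17 0 1 0" --pt "0 0 1 0" --pt "0 0 0.9 0" --pt "0 0 0.3 0" --pt "0 0 0 0" --pt "0 0 0 0"

```text
time_s: 6.9
tcp_pos: [0.4333, -0.2074, 0.3196]
ee_rot: [[0.621, -0.784, 0.001], [-0.784, -0.621, -0.001], [0.001, -0.001, -1.0]]
wrist_force: [0.1, 0.0, -0.6]
gripper_width: 0.005
gripper_force: 0.0
```

jog_arm --pt "0 0 0.1 0" --pt "0 0 0.1 0" --pt "0 0 0 0"

```text
time_s: 7.2
tcp_pos: [0.4328, -0.2076, 0.3149]
ee_rot: [[0.62, -0.785, 0.0], [-0.785, -0.62, 0.0], [0.0, -0.0, -1.0]]
wrist_force: [-0.2, 0.1, -0.2]
gripper_width: 0.007
gripper_force: 0.0
```

jog_arm --pt "0 0 0.1 0" --pt "0 0 0 0"

```text
time_s: 7.4
tcp_pos: [0.4328, -0.2076, 0.3126]
ee_rot: [[0.62, -0.785, -0.0], [-0.785, -0.62, 0.0], [-0.0, 0.0, -1.0]]
wrist_force: [0.0, 0.1, -0.5]
gripper_width: 0.003
gripper_force: 0.0
```

jog_arm --pt "0 0 0.1 0" --pt "0 0 0 0"

```text
time_s: 7.6
tcp_pos: [0.4329, -0.2076, 0.3106]
ee_rot: [[0.62, -0.785, -0.0], [-0.785, -0.62, -0.0], [-0.0, 0.0, -1.0]]
wrist_force: [0.0, -0.1, -0.2]
gripper_width: 0.008
gripper_force: 0.0
```

jog_arm --pt "0 0 0.1 0" --pt "0 0 0 0"

```text
time_s: 7.8
tcp_pos: [0.4329, -0.2076, 0.3087]
ee_rot: [[0.62, -0.785, 0.0], [-0.785, -0.62, -0.0], [0.0, -0.0, -1.0]]
wrist_force: [0.3, -0.4, 1.4]
gripper_width: 0.006
gripper_force: 0.4
```

jog_arm --pt "0 0 0.1 0" --pt "0 0 0 0"

```text
time_s: 8.0
tcp_pos: [0.4329, -0.2076, 0.3066]
ee_rot: [[0.62, -0.785, 0.0], [-0.785, -0.62, -0.0], [0.0, -0.0, -1.0]]
wrist_force: [0.0, 1.1, 0.8]
gripper_width: 0.004
gripper_force: 0.4
```

jog_arm --pt "0 0 0.1 0"

```text
time_s: 8.1
tcp_pos: [0.4329, -0.2076, 0.3049]
ee_rot: [[0.62, -0.785, 0.0], [-0.785, -0.62, -0.0], [0.0, -0.0, -1.0]]
wrist_force: [-0.8, 0.2, 3.3]
gripper_width: -0.001
gripper_force: 1.5
```

```bash
python3 -c "
from h import *
go((0,0,.1)); im=eyes.capture('scene'); track()
cv2.imwrite('pics/c3.png',cv2.resize(im[220:330,190:320],None,fx=5,fy=5,interpolation=cv2.INTER_CUBIC))"
```

```text
t 8.1 tip rack mm [ -82.  -192.1  122.9] x-ax ang -51.68 F [-0.77  0.23  3.29] w -0.0005543983088226079 | units [-3.89 -9.69  1.15]
jar y mm -224 off px 2.5 area 516 box [232 281  29  31] t 8.15
```

View pics/c3.png

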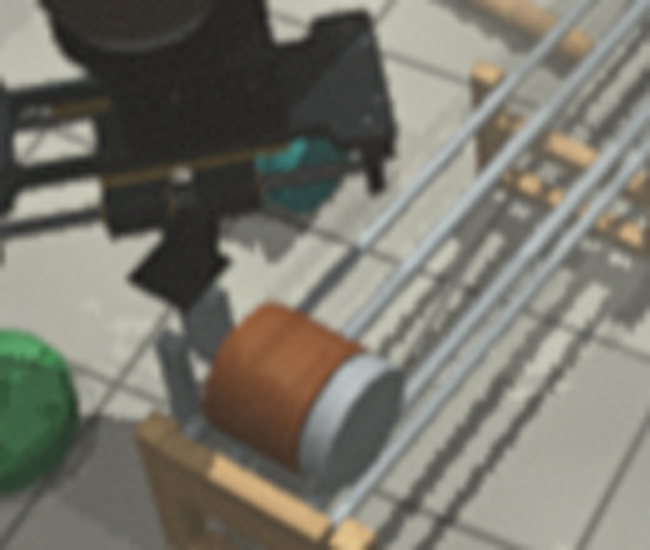

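jog_arm --pt "0 0 0.8 0" --pt "-0.3 -0.3 -0.7 0" --pt "-1 -1 0.1 0" --pt "-1 -1 0.1 0" --pt "-1 -1 0.1 0" --pt "-1 -1 0.1 0" --pt "-1 -1 0.1 0" --pt "-1 -1 0.1 0" --pt "-1 -1 0.1 0" --pt "-1 -1 0.1 0"

```text
time_s: 9.2
tcp_pos: [0.4601, 0.0267, 0.2863]
ee_rot: [[0.62, -0.785, -0.0], [-0.785, -0.62, 0.0], [-0.0, 0.0, -1.0]]
wrist_force: [0.9, 0.4, 0.2]
gripper_width: 0.009
gripper_force: 0.0
```

```bash
python3 -c "
from h import *
track(); go((0,.145,.0845))"
```

```text
jar y mm -118 off px 2.4 area 468 box [260 252  27  28] t 9.2
t 9.25 tip rack mm [-81.4  46.6 104.4] x-ax ang -51.53 F [-0.32  1.87  0.01] w 0.009619631149285136 | units [-0.58 -6.36  1.  ]
```

jog_arm --pt "-0.08 -0.95 0.15 0" --pt "-0.08 -0.95 0.15 0" --pt "-0.08 -0.95 0.15 0" --pt "-0.08 -0.95 0.15 0" --pt "-0.08 -0.95 0.15 0" --pt "-0.08 -0.95 0.15 0" --pt "-0.08 -0.66 0.1 0"

```text
time_s: 9.95
tcp_pos: [0.5538, 0.1138, 0.266]
ee_rot: [[0.62, -0.785, -0.001], [-0.785, -0.62, -0.0], [-0.0, 0.001, -1.0]]
wrist_force: [0.2, 0.4, 0.1]
gripper_width: 0.002
gripper_force: 0.0
```

```bash
python3 -c "
from h import *
track('pics/s5.png'); go((0,.145,.0845))"
```

```text
jar y mm 56 off px 2.1 area 313 box [301 212  23  23] t 9.95
t 10.0 tip rack mm [  1.8 142.5  83.9] x-ax ang -51.62 F [2.17 0.18 0.77] w 0.007563791063756116 | units [-0.15 -0.03 -0.03]
```

jog_arm --pt "-0.57 -0.57 0.05 0" --pt "-0.71 -0.71 0.06 0" --pt "-0.74 -0.74 0.06 0" --pt "-0.64 -0.64 0.05 0" --pt "-0.53 -0.53 0.045 0" --pt "-0.42 -0.42 0.04 0" --pt "-0.35 -0.35 0.03 0" --pt "-0.25 -0.25 0.02 0" --pt "-0.14 -0.14 0.01 0" --pt "-0.07 -0.07 0.01 0"

```text
time_s: 11.0
tcp_pos: [0.5676, 0.2375, 0.2592]
ee_rot: [[0.62, -0.785, -0.0], [-0.785, -0.62, -0.0], [-0.0, 0.0, -1.0]]
wrist_force: [-0.1, -0.1, -0.0]
gripper_width: 0.002
gripper_force: 0.0
```

```bash
python3 -c "
from h import *
track('pics/s6.png'); go((0,.145,.0845)); track()"
```

```text
jar y mm 220 off px 1.3 area 358 box [332 177  23  24] t 11.0
t 11.05 tip rack mm [  0.  265.7  77.2] x-ax ang -51.7 F [0.28 0.34 0.59] w 0.01070813061052256 | units [ 4.27  4.27 -0.36]
jar y mm 220 off px 1.3 area 359 box [332 177  23  24] t 11.05
```

Caught: the jar is at a standstill at y≈220 mm. Next I'll hold it for over 2 s.

jog_arm --pt "0 0 0 0" --pt "0 0 0 0" --pt "0 0 0 0" --pt "0 0 0 0" --pt "0 0 0 0" --pt "0 0 0 0" --pt "0 0 0 0" --pt "0 0 0 0" --pt "0 0 0 0" --pt "0 0 0 0"

```text
time_s: 12.1
tcp_pos: [0.5676, 0.2374, 0.2592]
ee_rot: [[0.62, -0.785, -0.0], [-0.785, -0.62, -0.0], [0.0, 0.0, -1.0]]
wrist_force: [0.3, 0.9, 0.4]
gripper_width: 0.007
gripper_force: 0.1
```

jog_arm --pt "0 0 0 0" --pt "0 0 0 0" --pt "0 0 0 0" --pt "0 0 0 0" --pt "0 0 0 0" --pt "0 0 0 0" --pt "0 0 0 0" --pt "0 0 0 0" --pt "0 0 0 0" --pt "0 0 0 0"

```text
time_s: 13.1
tcp_pos: [0.5676, 0.2373, 0.2592]
ee_rot: [[0.62, -0.785, -0.0], [-0.785, -0.62, -0.0], [0.0, 0.0, -1.0]]
wrist_force: [0.1, -0.1, 0.1]
gripper_width: 0.007
gripper_force: 0.1
```

```bash
python3 -c "
from h import *
im=eyes.capture('scene'); track(); go((0,.145,.0845))
cv2.imwrite('pics/c6.png',cv2.resize(im[130:240,270:400],None,fx=5,fy=5,interpolation=cv2.INTER_CUBIC))"
```

```text
jar y mm 220 off px 1.2 area 364 box [332 177  24  24] t 13.15
t 13.2 tip rack mm [ -0.  265.6  77.3] x-ax ang -51.68 F [ 0.36  0.7  -1.21] w 0.005933640082894845 | units [ 4.26  4.26 -0.36]
```

View pics/c6.png

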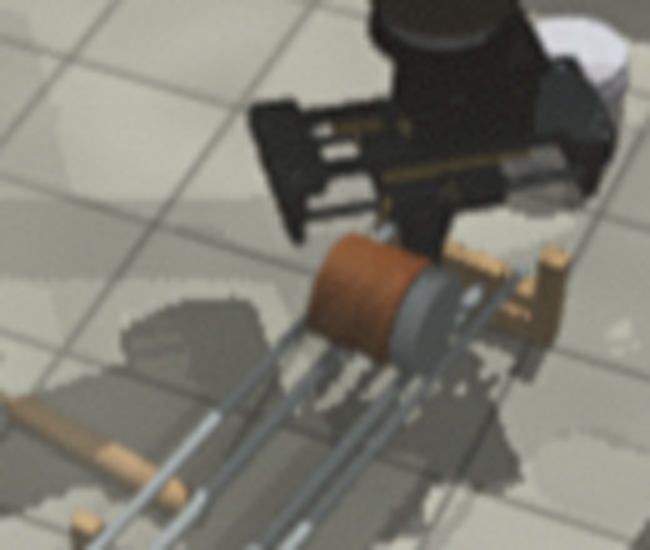

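jog_arm --pt "-0.05 -0.05 0.005 0" --pt "-0.1 -0.1 0.008 0" --pt "-0.1 -0.1 0.008 0" --pt "-0.1 -0.1 0.008 0" --pt "-0.1 -0.1 0.008 0" --pt "-0.1 -0.1 0.008 0" --pt "-0.1 -0.1 0.008 0" --pt "-0.1 -0.1 0.008 0" --pt "-0.1 -0.1 0.008 0" --pt "-0.1 -0.1 0.008 0"

```text
time_s: 14.2
tcp_pos: [0.5708, 0.2643, 0.2577]
ee_rot: [[0.62, -0.785, 0.0], [-0.785, -0.62, 0.0], [0.0, -0.0, -1.0]]
wrist_force: [0.1, -0.9, 0.8]
gripper_width: 0.008
gripper_force: 0.1
```

jog_arm --pt "-0.1 -0.1 0.008 0" --pt "-0.1 -0.1 0.008 0" --pt "-0.1 -0.1 0.008 0" --pt "-0.1 -0.1 0.008 0" --pt "-0.08 -0.08 0.006 0" --pt "-0.06 -0.06 0.005 0" --pt "-0.06 -0.06 0.005 0" --pt "-0.06 -0.06 0.005 0" --pt "-0.06 -0.06 0.005 0" --pt "-0.06 -0.06 0.005 0"

```text
time_s: 15.2
tcp_pos: [0.5733, 0.2861, 0.2564]
ee_rot: [[0.62, -0.785, -0.0], [-0.785, -0.62, -0.0], [0.0, 0.0, -1.0]]
wrist_force: [-0.4, 0.1, 0.1]
gripper_width: 0.005
gripper_force: 0.1
```

jog_arm --pt "-0.06 -0.06 0.005 0" --pt "-0.06 -0.06 0.005 0" --pt "-0.06 -0.06 0.005 0" --pt "-0.06 -0.06 0.005 0" --pt "-0.06 -0.06 0.005 0" --pt "-0.06 -0.06 0.005 0" --pt "-0.06 -0.06 0.0 0" --pt "-0.06 -0.06 0.0 0" --pt "-0.06 -0.06 0.0 0" --pt "-0.06 -0.06 0.0 0"

```text
time_s: 16.2
tcp_pos: [0.5753, 0.3029, 0.2559]
ee_rot: [[0.62, -0.785, 0.0], [-0.785, -0.62, 0.0], [-0.0, -0.0, -1.0]]
wrist_force: [-0.0, -0.3, -0.2]
gripper_width: 0.009
gripper_force: 0.0
```

```bash
python3 -c "
from h import *
track(); go((0,.345,.0773))"
```

```text
jar y mm 276 off px 1.2 area 348 box [342 166  22  24] t 16.2
t 16.25 tip rack mm [1.000e-01 3.319e+02 7.390e+01] x-ax ang -51.68 F [-0.49 -0.48 -0.2 ] w 0.004889671677340404 | units [-0.47 -0.46 -0.17]
```

jog_arm --pt "-0.1 -0.1 0 0" --pt "-0.2 -0.2 -0.1 0" --pt "-0.3 -0.3 -0.3 0" --pt "0 0 -0.6 0" --pt "0 0 -1 0" --pt "0 0 -1 0" --pt "0 0 -1 0" --pt "0 0 -1 0" --pt "0 0 -0.5 0" --pt "0 0 0 0"

```text
time_s: 17.25
tcp_pos: [0.5774, 0.3198, 0.3684]
ee_rot: [[0.62, -0.784, 0.004], [-0.784, -0.62, 0.003], [-0.0, -0.005, -1.0]]
wrist_force: [0.1, 0.5, 0.3]
gripper_width: 0.003
gripper_force: 0.0
```

```bash
python3 -c "
from h import *
im=eyes.capture('scene'); track(); go((0,.345,.0773)); 
cv2.imwrite('pics/fin.png',im)"
```

```text
jar y mm 276 off px 1.2 area 335 box [342 166  22  24] t 17.3
t 17.35 tip rack mm [ -0.4 348.3 183.4] x-ax ang -51.7 F [-0.18  0.67 -0.14] w 0.00010899859802545586 | units [0.13 0.1  5.31]
```

View pics/fin.png

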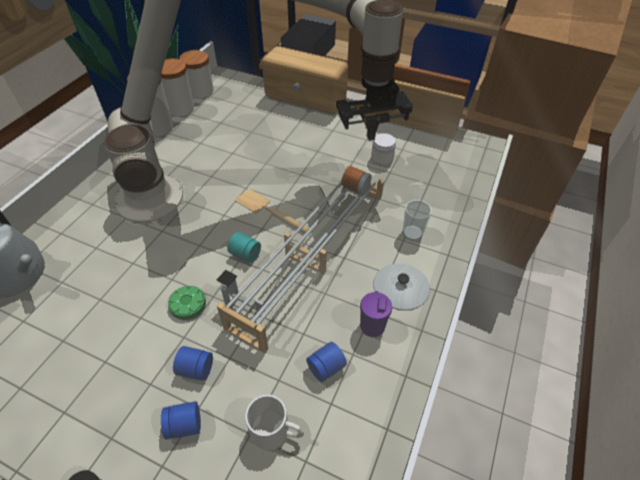

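The jar lies at the foot at (355,180), the tab is lowered at (227,277), the hand is clear, and the bystanders haven't moved.

```bash
python3 -c "
from station import r
print(r.finish_job())"
```

```text
the job is handed in; nothing more can be done
None
```

The job is handed in, with no verdict reported back: the amber jar rolled free past the middle frame, was slowed and held still at about y = 220 mm for over 2 s, and now lies against the foot stop at about y = 276 mm, with the gate tab down, the hand clear and the bystanders unmoved in the last picture.

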